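# Snap the die cover back onto the grommet setter

## Robot

A 6-joint arm with a two-finger parallel gripper is mounted at the origin on the work surface. World frame = base frame: x ahead of the robot, y to its left, z up, the work surface at z = 0. Lengths are in m, angles in degrees, forces in N, time in s.
With the tool pointing down it reaches from about 0.4 to 0.825 m from the base axis. Payload 7 kg.
Tool frame: the origin (TCP) lies midway between the tips of the shut fingers; the grasp point (between the pads) lies 19 mm behind it; z points along the fingers, y is the line along which they close (so a half turn about z gives the same grasp; the last joint's range is limited). The gripper opens to 88 mm and grips with 3 to 60 N. Pads are 19 mm wide; open, the fingers measure 130 mm over their backs; the gripper's body (78 mm by 193 mm) begins 47 mm behind the grasp point.
Start: joints at [91.736, 20.546, 0.682, 0, -70.136, -16.507], TCP at [0.172, 0.653, 0.227] pointing down, gripper open.
Joint ranges: [-176.03, 176.03], [-82.01, 121.73], [-58.28, 71.71], [-173.87, 95.51], [-174.79, -0.11], [-173.66, 173.66]. Speed limits (degrees/s): [136.94, 136.94, 172.46, 180, 180, 180].

## Interface

Orientations are given as [roll, pitch, yaw] about the fixed x, y, z axes, in that order (R = Rz(yaw) Ry(pitch) Rx(roll)).
In Python, from plant import ctrl gives the robot as it stands.
- The arm moves only by the tool step_arm, never from a script. Its argument "rows" is a list of rows, each a list of 3 entries, a list of its own where there are three numbers: the closure, from 0 (fully open) to 1 (shut), then the shift along the world's x, y, z in mm, then the turn, a rotation vector about the world's x, y, z in rad. A call has exactly 5 rows; each row is the pose to reach, as a shift and turn from the pose commanded when the call began; what a row does not reach only later rows make up. A row lasts 1/12 s, in which the tool goes at most 41.7 mm and 7.16 degrees, less where a joint would pass 70% of its speed; a pose out of reach is approached as far as the arm can. A call with a gripper value outside its range is refused whole. The fingers move at their own pace and stop on an object; the grip force is fixed at half the most. Time passes only in rows, so rows that repeat a pose let the fingers close, or fill a call up. It gives the time, the measured TCP pose, the force, the opening and the grip force at its end, in the units of the state.
- ctrl.get_obs(): the state, without advancing time (a new reading comes with each control period).
- ctrl.snapshot(name): name is "side" or "top" or "wrist"; returns the picture (384x512x3 uint8, red, green, blue); there is no depth.
- ctrl.camera_model(name): a dict with "intrinsics" (3x3 intrinsics, pixels), "R" (3x3) and "t" (3): a world point X has camera coordinates R X + t. Camera axes: x right, y down, z forward; pixel columns grow to the right and rows downward; lengths in m; the calibration is good to about 2 mm. A picture is of the moment at which its call begins: read the wrist's pose just before it. camera_model takes no time and is no camera call; for the wrist camera it gives the pose at the moment of the call.
- ctrl.close_job(): hands the job in; it is judged then, once.
The state is a dict: "clock": time; "joint_pos": joint angles; "qvel": joint speeds; "tau": joint torques, N m; "tool_pos": TCP position; "orientation": TCP orientation; "force": force on the tool from outside, world axes, zero at the start; "moment": the same for the moment, N m; "opening": finger opening in m; "gripper_force": force on a finger pad.
Only numpy, scipy, OpenCV 4.12 (cv2) and the standard library are available. Lean on these libraries where they do the work, as an engineer would, in place of code of your own. Each camera call takes 0.05 s, during which the arm holds its last target. There are 200 camera calls.

## Task

Put the steel cover back on the bed of the grommet setter: pick it up by its bar grip, lay it square over the two spring hooks and push it straight down until both sides click, so that it sits flat and home under both hooks, then let go. Press with feeling, firmly enough to snap it in but never harder than about 25 newtons, and leave everything else on the desk where it is.

Things in the scene. Friction and masses are not known exactly. Their poses are not given: they have to be found in the camera images.
- cover_mid (a point): Centre of the loose steel cover (90 g), 15.5 mm above its underside: a flat plate 60 (x) by 110 (y) by 5 mm with a bar grip on its middle, 12 mm thick (x), 44 mm long (y), top 31 mm above the underside. Two windows through the plate, 20 (x) by 13.5 mm (y), lie from 30 to 43.5 mm either side of the middle along y. z is up. The same after a half turn.
- seat (a point): Centre of the flat top of the setter's bed (dark steel with a rubber-faced middle, 56 mm in x, 112 in y) at its MIDDLE height, 55 mm above the desk. x to the column, y along the line of the hooks, z up. The real bed and its hooks are set anywhere from 5 mm below to 5 mm above this point, unreported: feel for it. The cover belongs centred and flat on the bed, long side along y, hooks up through its windows.
- hook_a (a joint): Spring steel hook at y = +40 mm of the seat: stem 4 mm (y) by 13 mm (x), catch facing outwards to y = 46.5 mm, its underside 6.5 mm over the real bed top, above it a ramp sloping in to the tip 21 mm over the bed. Value: bend in rad, 0 upright, about 0.1 bent inwards as a window's outer edge passes the catch, back near 0 when it has clicked over the plate or is untouched.
- hook_b (a joint): The mirror-image hook at y = -40 mm, slightly softer; value as hook_a. Snapping both takes about 8 to 17 N in all, falling off before the click; then the cover meets the bed's hard rubber face and the force climbs at some 15 N per mm of give. Do not press on the bed with over 25 N.
- setter: The fixed grommet setter: grey base 130 mm wide (y), 190 mm long (x, from -50 to +140), bed on it, and from 80 to 170 mm along +x of the bed a column, steel head and lever up to 140 mm above the desk. Origin on the desk 55 mm below seat, axes as seat.
- cover: The die cover as a whole; origin at the middle of its underside, axes as cover_mid.
- ashtray: Bystander: round smoked glass ashtray, 100 mm across, 30 mm high; origin under its centre.
- pencil_box: Bystander: brass pencil box 55 x 190 x 30 mm; origin under its centre, long side along its y.
- ruler: Bystander: boxwood ruler 28 x 300 x 5 mm lying flat; origin under its centre, long side along its y.
- grommet_jar: Bystander: small jar 52 mm across, 60 mm high; origin under its centre.
- stapler: Bystander: dark steel stapler 38 x 150 x 54 mm; origin under its centre, long side along its y.
- bill_clip: Bystander: steel bill clip about 35 x 50 x 15 mm lying flat; origin under its centre.
- staple_box: Bystander: cardboard staple box 50 x 90 x 35 mm; origin under its centre.
There are look-alikes about, which are no part of the job. Leave any green or yellow look-alike of the cover alone.

How it is judged:
By the outcome, as a careful person would: the job done as asked, in the order asked, and still so for the second after the job is handed in, with the robot touching nothing.
It also fails if it takes over 43 s, if anything falls off the work surface, if the arm or the gripper's body presses on something with over 40 N, if the wrist force passes 120 N, or if a joint passes its speed limit or range.

## Working session

There is one attempt and no reset: what is moved stays moved. The work goes in short steps, Python scripts to look and compute and a tool call to move; the robot and the scene stay as the last step left them, time stands still between calls to the robot, and variables do not carry over. Pictures are saved under pics/ and viewed, at most 11 in all, crops included, and the job is handed in when it is done.

Besides the shell and the picture viewer there is one more tool, called after "Emit:" in YAML: its name, and indented under it one key for each argument. step_arm: Moves the arm, as the interface text tells. Its arguments: {"type":"object","properties":{"rows":{"type":"array"}},"required":["rows"]}

```bash
mkdir -p pics; python3 - <<'E'
from plant import ctrl
import cv2
o=ctrl.get_obs();print({k:o[k] for k in('clock','tool_pos','orientation','force','opening')})
for n in('top','side'):
    m=ctrl.camera_model(n);print(n,m)
    cv2.imwrite(f'pics/{n}0.png',cv2.resize(ctrl.snapshot(n)[:,:,::-1],(800,600),interpolation=cv2.INTER_CUBIC))
E
```

```text
{'clock': 0.0, 'tool_pos': array([0.17199822, 0.65220384, 0.22563152]), 'orientation': array([ 1.79903277e+02, -1.12229887e-02, -1.47747380e+01]), 'force': array([-0.25920025,  0.79130702, -0.52649448]), 'opening': 0.08767085584702541}
top {'intrinsics': array([[388.82980646,   0.        , 252.6922794 ],
       [  0.        , 388.82980646, 193.6662813 ],
       [  0.        ,   0.        ,   1.        ]]), 'R': array([[-0.01479318, -0.99967906,  0.02056531],
       [-0.99715662,  0.0132297 , -0.07418654],
       [ 0.07389065, -0.02160429, -0.99703231]]), 't': array([1.29793852e-04, 5.86771603e-01, 1.05944810e+00])}
side {'intrinsics': array([[395.30072945,   0.        , 256.62320554],
       [  0.        , 395.30072945, 191.51316098],
       [  0.        ,   0.        ,   1.        ]]), 'R': array([[ 0.97303897, -0.23041357, -0.01023438],
       [-0.18090864, -0.73495034, -0.65354423],
       [ 0.14306369,  0.63777549, -0.75681913]]), 't': array([-0.56436688,  0.15444746,  1.09639134])}
```

View pics/top0.png

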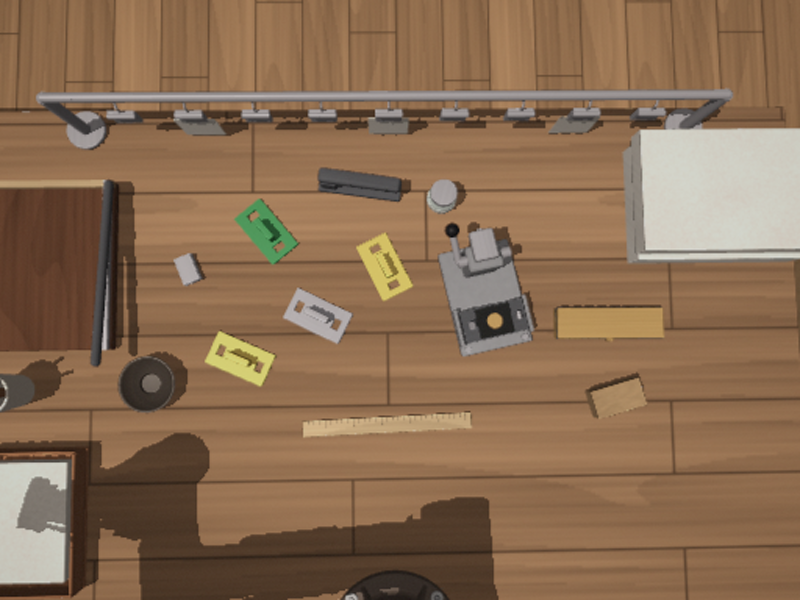

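View pics/side0.png

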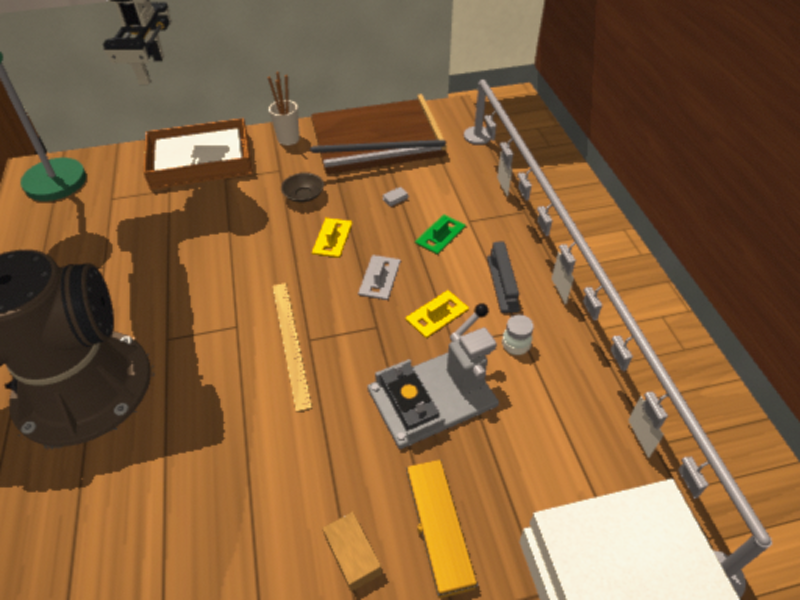

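The top view shows the steel cover at (318,315), the bed at (495,320) and the column towards the top. In the side view the cover is at (380,278) and the bed at (410,392).

```bash
cat > h.py <<'E'
from plant import ctrl
import cv2, numpy as np
def ray(m,uv,z):
    K,R,t=m['intrinsics'],m['R'],m['t']; c=-R.T@t
    d=R.T@np.linalg.inv(K)@np.array([*uv,1.]); return c+d*(z-c[2])/d[2]
def proj(m,X):
    p=m['intrinsics']@(m['R']@np.asarray(X,float)+m['t']); return p[:2]/p[2]
def tool():
    o=ctrl.get_obs(); return o
E
python3 - <<'E'
from h import *
m=ctrl.camera_model('top');im=ctrl.snapshot('top')
c=im[140:235,175:350][:,:,::-1]
cv2.imwrite('pics/top1.png',cv2.resize(c,None,fx=4.5,fy=4.5,interpolation=cv2.INTER_CUBIC)[:, :800])
s=.64
print(ray(m,(318*s,315*s),.005),ray(m,(495*s,320*s),.055))
w=ctrl.camera_model('wrist');o=ctrl.get_obs();print(-w['R'].T@w['t']-o['tool_pos'],w)
E
```

```text
[0.5674228  0.13017668 0.005     ] [ 0.55183479 -0.17995781  0.055     ]
[ 0.08184594 -0.02076894  0.15825886] {'intrinsics': array([[296.69367905,   0.        , 257.67245256],
       [  0.        , 296.69367905, 190.51747935],
       [  0.        ,   0.        ,   1.        ]]), 'R': array([[-0.25470693, -0.96701607,  0.00207506],
       [-0.92047995,  0.24310611,  0.30596744],
       [-0.29637989,  0.07602198, -0.95203971]]), 't': array([ 0.67461853, -0.03736026,  0.39293168])}
```

View pics/top1.png

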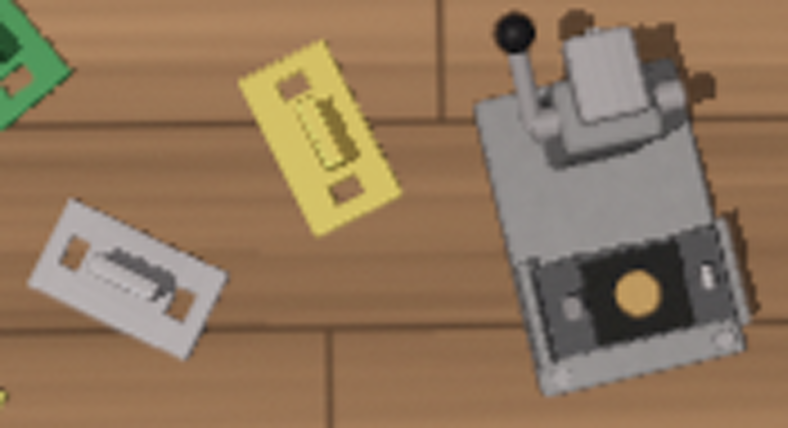

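Crop: cover corners (72,198), (228,273), (187,360), (28,284); hooks at (572,306) and (708,275); rubber disc (638,293).

```bash
python3 - <<'E'
from h import *
m=ctrl.camera_model('top')
f=lambda u,v,z:ray(m,(175+(u+.5)/4.5-.5,140+(v+.5)/4.5-.5),z)
P=[f(u,v,.005) for u,v in((72,198),(228,273),(187,360),(28,284))]
print('cover',np.mean(P,0))
d=(P[1]+P[2]-P[0]-P[3]);print('long',np.degrees(np.arctan2(d[1],d[0])),np.linalg.norm(d)/2)
d=(P[0]+P[1]-P[2]-P[3]);print('short',np.degrees(np.arctan2(d[1],d[0])),np.linalg.norm(d)/2)
a,b=f(572,306,.076),f(708,275,.076);print('hooks',a,b,(a+b)/2)
d=a-b;print(np.degrees(np.arctan2(d[1],d[0])),np.linalg.norm(d)); print(f(638,293,.055))
Q=[f(*q,.055) for q in((527,268),(722,223),(740,315),(552,362))];print('bed',np.mean(Q,0),Q)
o=ctrl.get_obs();print(o['tool_pos'],o['orientation'])
E
```

```text
cover [0.56763172 0.13101656 0.005     ]
long -116.38830262767553 0.10932651277295617
short -26.482892236165277 0.060071491295327115
hooks [ 0.54405771 -0.13587598  0.076     ] [ 0.56117609 -0.21657822  0.076     ] [ 0.5526169 -0.1762271  0.076    ]
101.97594672583182 0.08249782241666599
[ 0.55206018 -0.1788502   0.055     ]
bed [ 0.55276229 -0.17732325  0.055     ] [array([ 0.56797903, -0.11247487,  0.055     ]), array([ 0.59351708, -0.23073895,  0.055     ]), array([ 0.53800838, -0.2398908 ,  0.055     ]), array([ 0.51154467, -0.12618838,  0.055     ])]
[0.17205175 0.65234697 0.22585885] [ 1.79930143e+02 -8.06396513e-03 -1.47775941e+01]
```

```bash
python3 - <<'E'
from h import *
im=ctrl.snapshot('side')
c=im[180:295,225:330][:,:,::-1]
cv2.imwrite('pics/side1.png',cv2.resize(c,None,fx=5,fy=5,interpolation=cv2.INTER_CUBIC))
E
```

```text
(no output)
```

View pics/side1.png

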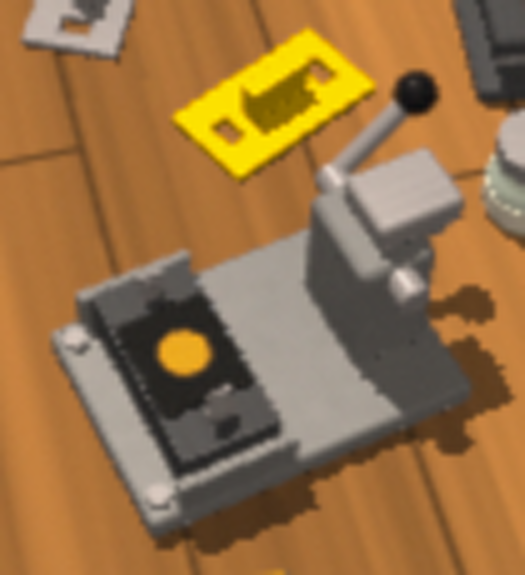

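Emit:
step_arm:
  rows:
    - [0,[25,-40,10],[0,0,-0.12]]
    - [0,[55,-75,10],[0,0,-0.24]]
    - [0,[85,-110,10],[0,0,-0.36]]
    - [0,[115,-145,10],[0,0,-0.48]]
    - [0,[145,-180,10],[0,0,-0.6]]

```text
clock: 0.62
tool_pos: [0.3021, 0.4893, 0.2366]
orientation: [-180.0, 0.0, -49.5]
force: [0.5, 0.8, 0.0]
opening: 0.0877
gripper_force: 0.0
```

Side crop: column front top edge from (315,200) to (380,275), head top front corners (352,185) and (380,235), ball (415,92).

```bash
python3 - <<'E'
from h import *
mt,ms=ctrl.camera_model('top'),ctrl.camera_model('side')
T=lambda u,v:(175+(u+.5)/4.5-.5,140+(v+.5)/4.5-.5)
S=lambda u,v:(225+(u+.5)/5-.5,180+(v+.5)/5-.5)
P=lambda m:m['intrinsics']@np.c_[m['R'],m['t']]
a=np.radians(12)
for n,t,s in(('ball',(514,33),(415,92)),('headL',(578,122),(352,185)),('headR',(648,107),(380,235)),('headbackR',(630,27),(462,195)),('headbackL',(565,42),(430,152)),('pivotL',(545,122),(330,178)),('pivotR',(670,95),(407,285)),('disc',(638,293),(184,353))):
    X=cv2.triangulatePoints(P(mt),P(ms),np.array(T(*t),float),np.array(S(*s),float))[:,0];X=X[:3]/X[3]
    d=X-np.array([.5526,-.1772,0]);sx=d[0]*np.cos(a)+d[1]*np.sin(a);sy=-d[0]*np.sin(a)+d[1]*np.cos(a)
    print(n,X,'seat frame',np.round([sx,sy,X[2]],3))
o=ctrl.get_obs();print(o['tool_pos'],o['joint_pos'])
E
```

```text
ball [ 0.69561025 -0.09893484  0.1291851 ] seat frame [0.156 0.047 0.129]
headL [ 0.64905228 -0.13684516  0.11141211] seat frame [0.103 0.019 0.111]
headR [ 0.65377533 -0.17538724  0.11865184] seat frame [ 0.099 -0.019  0.119]
headbackR [ 0.6991941  -0.16536997  0.12440881] seat frame [ 0.146 -0.019  0.124]
headbackL [ 0.69371141 -0.12963924  0.11657647] seat frame [0.148 0.017 0.117]
pivotL [ 0.64734735 -0.11928034  0.09664847] seat frame [0.105 0.037 0.097]
pivotR [ 0.66417594 -0.1928645   0.09583169] seat frame [ 0.106 -0.039  0.096]
disc [ 0.55148421 -0.17907272  0.05328951] seat frame [-0.001 -0.002  0.053]
[0.30214657 0.48925686 0.23658105] [ 7.77851413e+01  1.08088235e+01 -1.13821823e+01 -1.60816688e-03
 -6.78045101e+01 -3.72371953e+01]
```

Emit:
step_arm:
  rows:
    - [0,[35,-35,0],[0,0,-0.12]]
    - [0,[65,-70,0],[0,0,-0.24]]
    - [0,[90,-105,0],[0,0,-0.36]]
    - [0,[115,-140,0],[0,0,-0.48]]
    - [0,[140,-175,0],[0,0,-0.6]]

```text
clock: 1.03
tool_pos: [0.4328, 0.3273, 0.2367]
orientation: [-180.0, 0.0, -83.9]
force: [0.7, -0.1, 0.0]
opening: 0.0879
gripper_force: 0.0
```

Emit:
step_arm:
  rows:
    - [0,[22,-34,-15],[0,0,-0.12]]
    - [0,[44,-68,-30],[0,0,-0.24]]
    - [0,[66,-102,-45],[0,0,-0.36]]
    - [0,[88,-136,-60],[0,0,-0.48]]
    - [0,[110,-167,-75],[0,0,-0.575]]

```text
clock: 1.45
tool_pos: [0.5398, 0.1643, 0.1632]
orientation: [-180.0, 0.0, -116.8]
force: [0.5, 0.7, -0.1]
opening: 0.0876
gripper_force: 0.0
```

Emit:
step_arm:
  rows:
    - [0,[0,0,0],[0,0,0]]
    - [0,[0,0,0],[0,0,0]]
    - [0,[0,0,0],[0,0,0]]
    - [0,[0,0,0],[0,0,0]]
    - [0,[0,0,0],[0,0,0]]

```text
clock: 1.87
tool_pos: [0.539, 0.1674, 0.1642]
orientation: [-180.0, 0.1, -116.3]
force: [0.8, -0.2, -0.1]
opening: 0.0879
gripper_force: 0.0
```

```bash
python3 - <<'E'
from h import *
import pickle
o=ctrl.get_obs();m=ctrl.camera_model('wrist');im=ctrl.snapshot('wrist')
pickle.dump(m,open('w1.pkl','wb'))
print(o['tool_pos'],o['orientation'],o['clock'],proj(m,[.5676,.131,.005]))
cv2.imwrite('pics/w1.png',cv2.resize(im[:,:,::-1],(800,600),interpolation=cv2.INTER_CUBIC))
E
```

```text
[0.53900075 0.16739606 0.16415188] [-1.79967944e+02  6.30951960e-02 -1.16342579e+02] 1.8667 [220.10229781 155.92573716]
```

View pics/w1.png

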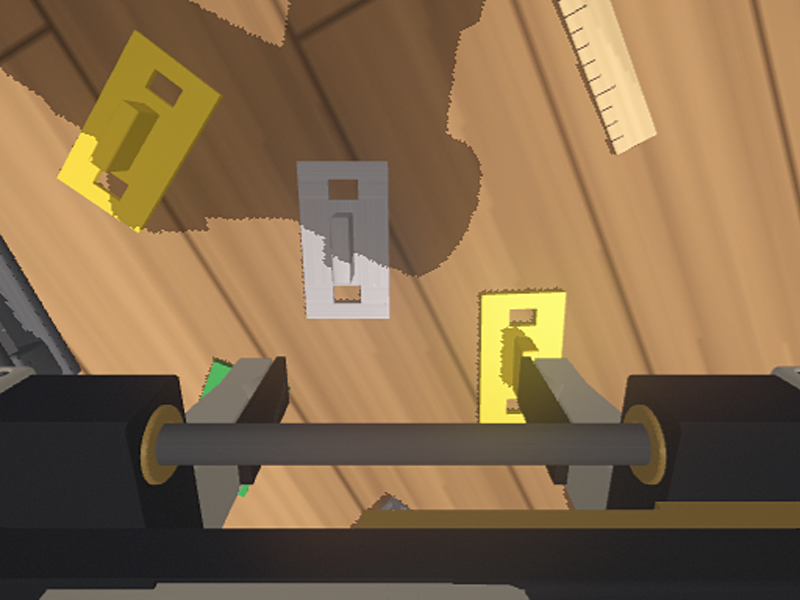

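The wrist view shows the steel cover plate corners at (297,162), (388,162), (389,318) and (307,318), with its grip at (342,248).

```bash
python3 - <<'E'
from h import *
import pickle
m=pickle.load(open('w1.pkl','rb'))
P=[ray(m,((u+.5)*.64-.5,(v+.5)*.64-.5),.005) for u,v in((297,162),(388,162),(389,318),(307,318))]
print(np.mean(P,0))
d=P[0]+P[1]-P[2]-P[3];print(np.degrees(np.arctan2(d[1],d[0])),np.linalg.norm(d)/2)
d=P[1]+P[2]-P[0]-P[3];print(np.degrees(np.arctan2(d[1],d[0])),np.linalg.norm(d)/2)
W=[ray(m,((u+.5)*.64-.5,(v+.5)*.64-.5),.005) for u,v in((342.5,189),(347,294))];d=W[0]-W[1];print(np.mean(W,0),np.degrees(np.arctan2(d[1],d[0])))
E
```

```text
[0.56690562 0.13146086 0.005     ]
-116.5126977382816 0.10923011847623024
153.68342485082866 0.059814888491899004
[0.56701181 0.13084332 0.005     ] -116.10283519560151
```

Emit:
step_arm:
  rows:
    - [0,[14,-18,-25],[0,0,0]]
    - [0,[28,-36,-50],[0,0,0]]
    - [0,[28,-36,-80],[0,0,0]]
    - [0,[28,-36,-105],[0,0,0]]
    - [0,[28,-36,-115],[0,0,0]]

```text
clock: 2.33
tool_pos: [0.5653, 0.1299, 0.0455]
orientation: [179.8, -0.2, -116.4]
force: [-0.4, -0.1, -0.7]
opening: 0.0877
gripper_force: 0.0
```

Emit:
step_arm:
  rows:
    - [0,[0,0,0],[0,0,0]]
    - [0,[0,0,-15],[0,0,0]]
    - [0,[0,0,-30],[0,0,0]]
    - [0,[0,0,-38],[0,0,0]]
    - [0,[0,0,-38],[0,0,0]]

```text
clock: 2.75
tool_pos: [0.5669, 0.1306, 0.0104]
orientation: [180.0, -0.0, -116.4]
force: [-1.2, -1.0, -0.1]
opening: 0.0876
gripper_force: 0.0
```

Emit:
step_arm:
  rows:
    - [0.5,[0,0,0],[0,0,0]]
    - [0.8,[0,0,0],[0,0,0]]
    - [1,[0,0,0],[0,0,0]]
    - [1,[0,0,0],[0,0,0]]
    - [1,[0,0,0],[0,0,0]]

```text
clock: 3.17
tool_pos: [0.5675, 0.1304, 0.0112]
orientation: [-180.0, 0.1, -116.5]
force: [1.0, -0.1, -0.1]
opening: 0.0598
gripper_force: 0.0
```

Emit:
step_arm:
  rows:
    - [1,[0,0,0],[0,0,0]]
    - [1,[0,0,0],[0,0,0]]
    - [1,[0,0,0],[0,0,0]]
    - [1,[0,0,0],[0,0,0]]
    - [1,[0,0,0],[0,0,0]]

```text
clock: 3.58
tool_pos: [0.5671, 0.1301, 0.0104]
orientation: [180.0, -0.0, -116.5]
force: [0.1, 0.5, 0.1]
opening: 0.0267
gripper_force: 0.0
```

Emit:
step_arm:
  rows:
    - [1,[0,0,0],[0,0,0]]
    - [1,[0,0,0],[0,0,0]]
    - [1,[0,0,0],[0,0,0]]
    - [1,[0,0,0],[0,0,0]]
    - [1,[0,0,0],[0,0,0]]

```text
clock: 4.0
tool_pos: [0.5671, 0.1301, 0.0104]
orientation: [180.0, -0.0, -116.5]
force: [0.6, -1.1, 0.4]
opening: 0.0119
gripper_force: 30.0
```

Emit:
step_arm:
  rows:
    - [1,[0,0,5],[0,0,0]]
    - [1,[0,0,25],[0,0,0]]
    - [1,[0,0,55],[0,0,0]]
    - [1,[0,0,90],[0,0,0]]
    - [1,[0,0,125],[0,0,0]]

```text
clock: 4.42
tool_pos: [0.5666, 0.1298, 0.1367]
orientation: [180.0, -0.1, -116.5]
force: [1.0, 0.5, -0.7]
opening: 0.012
gripper_force: 30.0
```

Emit:
step_arm:
  rows:
    - [1,[-6,-33,15],[0,0,0.115]]
    - [1,[-12,-66,30],[0,0,0.23]]
    - [1,[-18,-99,45],[0,0,0.345]]
    - [1,[-24,-135,55],[0,0,0.46]]
    - [1,[-30,-170,65],[0,0,0.575]]

```text
clock: 4.83
tool_pos: [0.5366, -0.0412, 0.2019]
orientation: [-179.9, 0.0, -83.2]
force: [1.2, 0.8, -0.8]
opening: 0.0117
gripper_force: 30.0
```

Emit:
step_arm:
  rows:
    - [1,[-3,-20,0],[0,0,0.095]]
    - [1,[-5,-40,0],[0,0,0.095]]
    - [1,[-5,-40,0],[0,0,0.095]]
    - [1,[-5,-40,0],[0,0,0.095]]
    - [1,[-5,-40,0],[0,0,0.095]]

```text
clock: 5.25
tool_pos: [0.5321, -0.0797, 0.2006]
orientation: [-180.0, 0.0, -78.1]
force: [0.4, 1.3, -0.1]
opening: 0.012
gripper_force: 30.0
```

```bash
python3 - <<'E'
from h import *
import pickle
o=ctrl.get_obs();m=ctrl.camera_model('wrist');im=ctrl.snapshot('wrist')
pickle.dump((m,im),open('w2.pkl','wb'))
print(o['tool_pos'],o['orientation'],o['force'],o['clock'],proj(m,[.5526,-.177,.055]))
cv2.imwrite('pics/w2.png',cv2.resize(im[:,:,::-1],(800,600),interpolation=cv2.INTER_CUBIC))
E
```

```text
[ 0.53211524 -0.07974891  0.20062331] [-1.79990868e+02  7.88440278e-03 -7.81293203e+01] [ 0.39877172  1.25156629 -0.12225301] 5.25 [258.86025494  77.75898994]
```

View pics/w2.png

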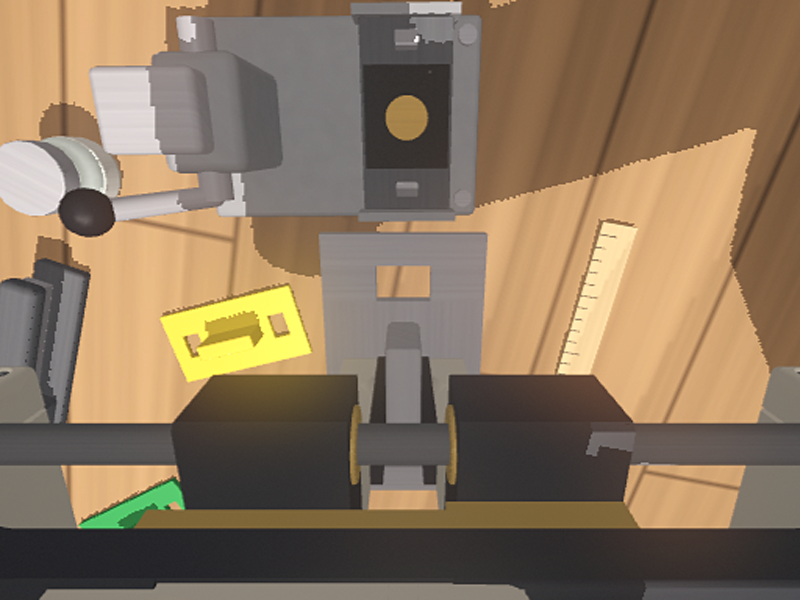

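The wrist view shows the cover level and square in the grip, with its front corners at (320,233) and (487,233). The bed is at (406,118), with hooks at (406,37) and (406,188).

```bash
python3 - <<'E'
import cv2,pickle
m,im=pickle.load(open('w2.pkl','rb'))
cv2.imwrite('pics/w2c.png',cv2.resize(im[0:145,200:320,::-1],None,fx=4.1,fy=4.1,interpolation=cv2.INTER_CUBIC)) # 492x594
E
```

```text
(no output)
```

View pics/w2c.png

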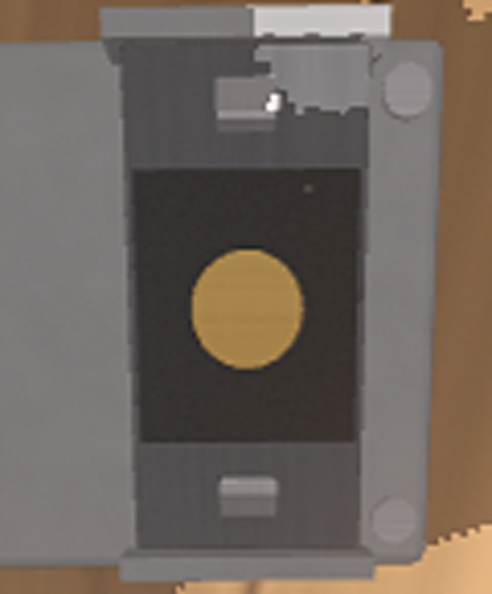

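The crop shows the rubber corners at (133,168), (361,168), (356,440) and (141,440). The disc is at (247,309), the bed end edges at v≈42 and 548, and the hook tips near (245,95) and (249,485).

```bash
python3 - <<'E'
from h import *
import pickle
m,im=pickle.load(open('w2.pkl','rb'))
f=lambda u,v,z:ray(m,(200+(u+.5)/4.1-.5,(v+.5)/4.1-.5),z)
yaw=np.radians(-78.13);tx=np.array([np.cos(yaw),np.sin(yaw)]);ty=np.array([np.sin(yaw),-np.cos(yaw)])
tcp=np.array([.53212,-.07975])
def rep(n,P):
    P=np.array(P);c=P.mean(0)[:2]-tcp
    a=P[0]+P[1]-P[2]-P[3];b=P[1]+P[2]-P[0]-P[3]
    an=lambda d:np.degrees(np.arctan2(d[1],d[0]))
    print(n,np.round(P.mean(0),4),'tool xy mm',np.round([c@tx*1e3,c@ty*1e3],1),'ang',an(a),an(b)+90,'size',np.linalg.norm(a)/2,np.linalg.norm(b)/2)
for z in(.05,.055,.06):
    rep(f'bed{z}',[f(*q,z) for q in((119,42),(370,42),(362,548),(134,548))])
    rep(f'rub{z}',[f(*q,z) for q in((133,168),(361,168),(356,440),(141,440))])
    print('disc',f(247,309,z))
a,b=f(245,95,.0755),f(249,485,.0755);d=a-b;print('hooks',a,b,(a+b)/2,np.linalg.norm(d),np.degrees(np.arctan2(d[1],d[0])))
# held cover front edge & window (800-px coords)
g=lambda u,v,z:ray(m,((u+.5)*.64-.5,(v+.5)*.64-.5),z)
for n,q in(('frontL',(320,233)),('frontR',(487,233)),('winFL',(376,265)),('winFR',(430,265)),('winBL',(376,297)),('winBR',(430,297))):
    p=g(*q,.2006-.0104+.005)[:2]-tcp;print(n,np.round([p@tx*1e3,p@ty*1e3],1))
E
```

```text
bed0.05 [ 0.5523 -0.1797  0.05  ] tool xy mm [102.    0.8] ang -77.5637003140122 -78.10849580337347 size 0.11164914080224225 0.05662835340863321
rub0.05 [ 0.5521 -0.1801  0.05  ] tool xy mm [102.3   1.1] ang -77.6291577146898 -78.10850780018475 size 0.060119846372627864 0.052452333444103216
disc [ 0.55220236 -0.17992916  0.05      ]
bed0.055 [ 0.5523 -0.1794  0.055 ] tool xy mm [101.7   0.8] ang -77.56370031401221 -78.1084958033735 size 0.10984191363225422 0.05571172925786581
rub0.055 [ 0.552  -0.1798  0.055 ] tool xy mm [102.    1.1] ang -77.62915771468978 -78.10850780018473 size 0.05914670659708254 0.051603305126927415
disc [ 0.55217315 -0.17962474  0.055     ]
bed0.06 [ 0.5522 -0.1791  0.06  ] tool xy mm [101.4   0.7] ang -77.56370031401218 -78.1084958033735 size 0.10803468646226617 0.054795105107098445
rub0.06 [ 0.552  -0.1795  0.06  ] tool xy mm [101.7   1.1] ang -77.62915771468985 -78.10850780018473 size 0.058173566821537195 0.050754276809751614
disc [ 0.55214395 -0.17932032  0.06      ]
hooks [ 0.561076   -0.21875872  0.0755    ] [ 0.54384606 -0.14201264  0.0755    ] [ 0.55246103 -0.18038568  0.0755    ] 0.07865642092899199 -77.34656619412057
frontL [ 55.  -30.6]
frontR [55.1 28.7]
winFL [ 43.4 -10.9]
winFR [43.4  8.7]
winBL [ 31.2 -11.1]
winBR [31.2  8.9]
```

Emit:
step_arm:
  rows:
    - [1,[7,-35,0],[0,0,0.005]]
    - [1,[14,-70,0],[0,0,0.005]]
    - [1,[19,-100,-10],[0,0,0.005]]
    - [1,[19,-100,-40],[0,0,0.005]]
    - [1,[19,-100,-70],[0,0,0.005]]

```text
clock: 5.72
tool_pos: [0.5526, -0.1805, 0.1305]
orientation: [-179.8, -0.0, -77.9]
force: [-0.8, -0.8, -1.1]
opening: 0.012
gripper_force: 30.0
```

Emit:
step_arm:
  rows:
    - [1,[0,0,-10],[0,0,0]]
    - [1,[0,0,-20],[0,0,0]]
    - [1,[0,0,-20],[0,0,0]]
    - [1,[0,0,-20],[0,0,0]]
    - [1,[0,0,-20],[0,0,0]]

```text
clock: 6.13
tool_pos: [0.5524, -0.1794, 0.1121]
orientation: [-179.9, -0.1, -77.7]
force: [0.1, 0.1, -1.1]
opening: 0.0118
gripper_force: 30.0
```

```bash
python3 - <<'E'
from h import *
import pickle
o=ctrl.get_obs();m=ctrl.camera_model('wrist');im=ctrl.snapshot('wrist');s=ctrl.snapshot('side');t=ctrl.snapshot('top')
pickle.dump((m,im,s,t),open('w3.pkl','wb'))
print(o['tool_pos'],o['orientation'],o['force'],o['clock'])
A=cv2.resize(im[40:190,165:355,::-1],None,fx=4,fy=4,interpolation=cv2.INTER_CUBIC)
cv2.imwrite('pics/w3.png',A)
E
```

```text
[ 0.55243353 -0.17942658  0.11210184] [-1.79870240e+02 -5.31114431e-02 -7.77207834e+01] [ 0.14317494  0.11750915 -1.12519655] 6.1333
```

View pics/w3.png

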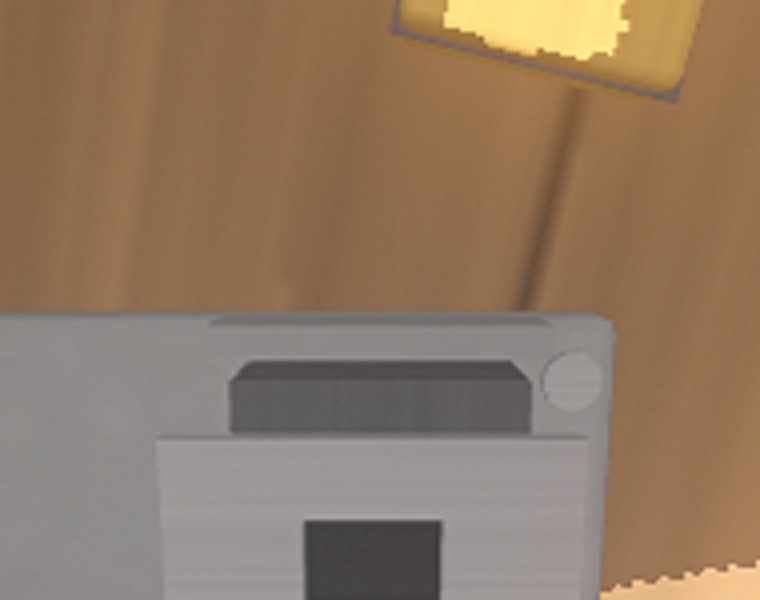

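The picture shows the cover's front edge from u=158 to 587 at v=437, centred at 372.5. The bed's end face below it runs from 230 to 532, centred at 381.

```bash
python3 - <<'E'
from h import *
import pickle
m=pickle.load(open('w3.pkl','rb'))[0]
f=lambda u,v,z:ray(m,(165+(u+.5)/4-.5,40+(v+.5)/4-.5),z)
yaw=np.radians(-77.72);tx=np.array([np.cos(yaw),np.sin(yaw)]);ty=np.array([np.sin(yaw),-np.cos(yaw)])
tcp=np.array([.55243,-.17943])
def r(n,u,v,z):
    p=f(u,v,z)[:2]-tcp;print(n,z,np.round([p@tx*1e3,p@ty*1e3],1))
zc=.1121-.0104
for u in(158,587):r('cover top',u,437,zc+.005)
for u in(304,442):r('win',u,520,zc+.005)
for z in(.045,.05,.055,.06):
    for u in(230,532):r('face',u,380,z)
    for u in(230,532):r('face435',u,433,z)
    for u in(247,512):r('cham',u,361,z)
for u in(210,550):r('lip',u,323,.02)
for u in(613,):r('base side',u,323,.02)
c=-m['R'].T@m['t'];print('cam',c,(c[:2]-tcp)@tx,(c[:2]-tcp)@ty)
E
```

```text
cover top 0.10670000000000002 [ 55.1 -30.9]
cover top 0.10670000000000002 [55.1 28.6]
win 0.10670000000000002 [ 43.3 -10.8]
win 0.10670000000000002 [43.3  8.7]
face 0.045 [ 55.3 -28. ]
face 0.045 [55.3 28.8]
face435 0.045 [ 45.3 -28.4]
face435 0.045 [45.3 29.2]
cham 0.045 [ 58.8 -24.7]
cham 0.045 [58.8 24.9]
face 0.05 [ 55.9 -27.4]
face 0.05 [55.9 28.1]
face435 0.05 [ 46.1 -27.8]
face435 0.05 [46.1 28.5]
cham 0.05 [ 59.3 -24.2]
cham 0.05 [59.4 24.3]
face 0.055 [ 56.5 -26.8]
face 0.055 [56.5 27.5]
face435 0.055 [ 46.9 -27.2]
face435 0.055 [47.  27.8]
cham 0.055 [ 59.9 -23.7]
cham 0.055 [59.9 23.7]
face 0.06 [ 57.1 -26.2]
face 0.06 [57.2 26.8]
face435 0.06 [ 47.8 -26.6]
face435 0.06 [47.8 27.2]
cham 0.06 [ 60.4 -23.1]
cham 0.06 [60.4 23.2]
lip 0.02 [ 63.8 -34.8]
lip 0.02 [63.8 35.3]
base side 0.02 [63.8 48.2]
cam [ 0.57093851 -0.26058649  0.27042241] 0.0832361855408721 -0.000823918637226393
```

Emit:
step_arm:
  rows:
    - [1,[-1.4,-0.3,0],[0,0,0]]
    - [1,[-1.4,-0.3,-8],[0,0,0]]
    - [1,[-1.4,-0.3,-16],[0,0,0]]
    - [1,[-1.4,-0.3,-22],[0,0,0]]
    - [1,[-1.4,-0.3,-22],[0,0,0]]

```text
clock: 6.7
tool_pos: [0.5484, -0.1801, 0.0864]
orientation: [179.8, 0.1, -77.8]
force: [-0.8, 0.2, -1.1]
opening: 0.0117
gripper_force: 30.0
```

Emit:
step_arm:
  rows:
    - [1,[0,0,-1],[0,0,0]]
    - [1,[0,0,-2],[0,0,0]]
    - [1,[0,0,-3],[0,0,0]]
    - [1,[0,0,-4],[0,0,0]]
    - [1,[0,0,-4],[0,0,0]]

```text
clock: 7.12
tool_pos: [0.5498, -0.1801, 0.0844]
orientation: [-180.0, 0.0, -77.8]
force: [-0.1, 0.0, -0.8]
opening: 0.012
gripper_force: 30.0
```

Emit:
step_arm:
  rows:
    - [1,[0.6,0.2,0],[0,0,0]]
    - [1,[1.2,0.3,0],[0,0,0]]
    - [1,[1.2,0.3,0],[0,0,0]]
    - [1,[1.2,0.3,0],[0,0,0]]
    - [1,[1.2,0.3,0],[0,0,0]]

```text
clock: 7.53
tool_pos: [0.551, -0.1798, 0.0845]
orientation: [-180.0, -0.0, -77.8]
force: [-0.1, -0.4, -0.2]
opening: 0.012
gripper_force: 30.0
```

```bash
python3 - <<'E'
from h import *
import pickle
for i in range(3):
    o=ctrl.get_obs();m=ctrl.camera_model('wrist');im=ctrl.snapshot('wrist');print(o['tool_pos'],o['orientation'],o['force'],o['clock'])
pickle.dump((m,im,o),open('w4.pkl','wb'))
A=cv2.resize(im[60:200,165:355,::-1],None,fx=4.2,fy=4.2,interpolation=cv2.INTER_CUBIC)
A=np.clip(A.astype(float)*1.5,0,255).astype('uint8')
cv2.imwrite('pics/w4.png',A)
E
```

```text
[ 0.55098256 -0.17981625  0.0845156 ] [-1.79996884e+02 -3.85666971e-04 -7.77945109e+01] [-0.13596714 -0.42467431 -0.16645362] 7.5333
[ 0.55100646 -0.17982969  0.08452337] [-1.79993815e+02 -1.62082378e-03 -7.77945392e+01] [-0.84528779  0.53489447 -0.72179854] 7.5833
[ 0.55094071 -0.17984358  0.08451872] [-1.79999795e+02 -6.50157000e-04 -7.77993309e+01] [ 0.40678831 -0.29454642 -1.3164164 ] 7.6333
```

View pics/w4.png

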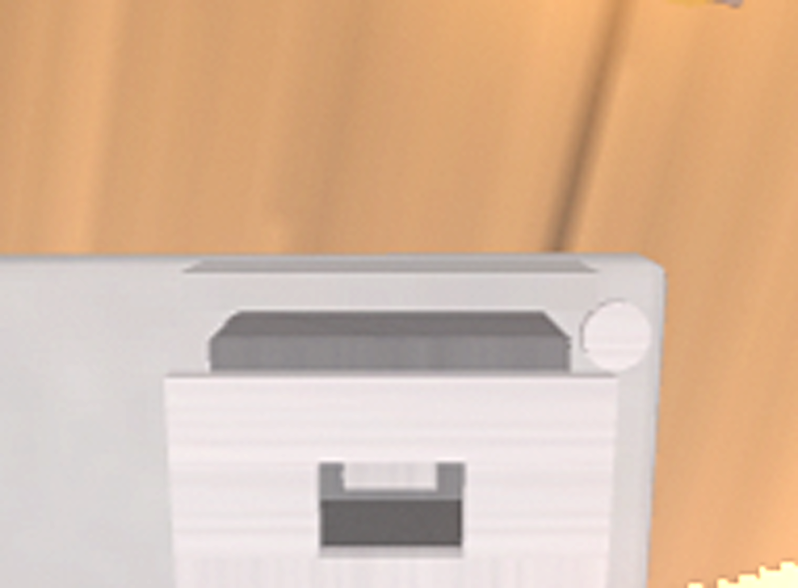

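Hook tip centre u=390.5, window centre 392.5, bed centre 389.5 and plate centre 391, so it is centred in x. Next I check along the hook line.

```bash
python3 - <<'E'
from h import *
import pickle
m=pickle.load(open('w4.pkl','rb'))[0]
yaw=np.radians(-77.8);tx=np.array([np.cos(yaw),np.sin(yaw)]);ty=np.array([np.sin(yaw),-np.cos(yaw)]);tcp=np.array([.55097,-.17983])
for n,v,z in(('cover edge',375,.0791),('win far',463,.0791),('win near inner (bottom)',548,.0791),('bed edge',335,.05),('bed edge',335,.055),('hook tip inner',490,.071),('hook tip inner',490,.076)):
    p=ray(m,(165+390.5/4.2-.5,60+(v+.5)/4.2-.5),z)[:2]-tcp;print(n,z,np.round([p@tx*1e3,p@ty*1e3],1))
E
```

```text
cover edge 0.0791 [55.1 -1.3]
win far 0.0791 [43.2 -1.3]
win near inner (bottom) 0.0791 [31.1 -1.3]
bed edge 0.05 [56.2 -1.3]
bed edge 0.055 [57.  -1.3]
hook tip inner 0.071 [37.2 -1.3]
hook tip inner 0.076 [38.6 -1.3]
```

Emit:
step_arm:
  rows:
    - [1,[0,0,-1],[0,0,0]]
    - [1,[0,0,-2],[0,0,0]]
    - [1,[0,0,-3],[0,0,0]]
    - [1,[0,0,-4],[0,0,0]]
    - [1,[0,0,-4],[0,0,0]]

```text
clock: 8.1
tool_pos: [0.5508, -0.1798, 0.0802]
orientation: [180.0, 0.0, -77.8]
force: [0.8, -0.4, 0.1]
opening: 0.0121
gripper_force: 30.0
```

Emit:
step_arm:
  rows:
    - [1,[0,0,-1],[0,0,0]]
    - [1,[0,0,-2],[0,0,0]]
    - [1,[0,0,-3],[0,0,0]]
    - [1,[0,0,-3],[0,0,0]]
    - [1,[0,0,-3],[0,0,0]]

```text
clock: 8.52
tool_pos: [0.5511, -0.1798, 0.0775]
orientation: [-180.0, -0.0, -77.8]
force: [0.6, -0.0, -0.8]
opening: 0.0117
gripper_force: 30.0
```

Emit:
step_arm:
  rows:
    - [1,[0,0,-0.5],[0,0,0]]
    - [1,[0,0,-1],[0,0,0]]
    - [1,[0,0,-1.5],[0,0,0]]
    - [1,[0,0,-2],[0,0,0]]
    - [1,[0,0,-2],[0,0,0]]

```text
clock: 8.93
tool_pos: [0.5513, -0.1798, 0.0757]
orientation: [-180.0, -0.0, -77.8]
force: [0.7, 0.7, 3.9]
opening: 0.0119
gripper_force: 30.0
```

Emit:
step_arm:
  rows:
    - [1,[0,0,-0.5],[0,0,0]]
    - [1,[0,0,-1],[0,0,0]]
    - [1,[0,0,-1.5],[0,0,0]]
    - [1,[0,0,-2],[0,0,0]]
    - [1,[0,0,-2],[0,0,0]]

```text
clock: 9.35
tool_pos: [0.5514, -0.1799, 0.0739]
orientation: [-180.0, -0.0, -77.8]
force: [0.5, 0.8, 5.8]
opening: 0.0114
gripper_force: 30.0
```

Emit:
step_arm:
  rows:
    - [1,[0,0,-0.5],[0,0,0]]
    - [1,[0,0,-1],[0,0,0]]
    - [1,[0,0,-1.5],[0,0,0]]
    - [1,[0,0,-2],[0,0,0]]
    - [1,[0,0,-2],[0,0,0]]

```text
clock: 9.77
tool_pos: [0.5518, -0.18, 0.0725]
orientation: [-179.9, -0.0, -77.8]
force: [-1.0, 0.9, 10.5]
opening: 0.0117
gripper_force: 30.0
```

Emit:
step_arm:
  rows:
    - [1,[0,0,-0.4],[0,0,0]]
    - [1,[0,0,-0.8],[0,0,0]]
    - [1,[0,0,-1.2],[0,0,0]]
    - [1,[0,0,-1.5],[0,0,0]]
    - [1,[0,0,-1.5],[0,0,0]]

```text
clock: 10.18
tool_pos: [0.5512, -0.1798, 0.07]
orientation: [-180.0, -0.0, -77.8]
force: [1.1, 1.0, 2.5]
opening: 0.0118
gripper_force: 30.0
```

Emit:
step_arm:
  rows:
    - [1,[0,0,-0.3],[0,0,0]]
    - [1,[0,0,-0.6],[0,0,0]]
    - [1,[0,0,-0.9],[0,0,0]]
    - [1,[0,0,-1],[0,0,0]]
    - [1,[0,0,-1],[0,0,0]]

```text
clock: 10.6
tool_pos: [0.5509, -0.1798, 0.0688]
orientation: [180.0, 0.0, -77.8]
force: [0.9, 1.0, 2.2]
opening: 0.0119
gripper_force: 30.0
```

Emit:
step_arm:
  rows:
    - [1,[0,0,-0.3],[0,0,0]]
    - [1,[0,0,-0.6],[0,0,0]]
    - [1,[0,0,-0.9],[0,0,0]]
    - [1,[0,0,-1],[0,0,0]]
    - [1,[0,0,-1],[0,0,0]]

```text
clock: 11.02
tool_pos: [0.5508, -0.1798, 0.0679]
orientation: [180.0, 0.0, -77.8]
force: [0.3, -0.4, 3.4]
opening: 0.0118
gripper_force: 30.0
```

Emit:
step_arm:
  rows:
    - [1,[0,0,-0.3],[0,0,0]]
    - [1,[0,0,-0.6],[0,0,0]]
    - [1,[0,0,-0.9],[0,0,0]]
    - [1,[0,0,-1],[0,0,0]]
    - [1,[0,0,-1],[0,0,0]]

```text
clock: 11.43
tool_pos: [0.5509, -0.1798, 0.0669]
orientation: [180.0, 0.0, -77.8]
force: [-0.4, 0.7, 3.4]
opening: 0.0119
gripper_force: 30.0
```

Emit:
step_arm:
  rows:
    - [1,[0,0,-0.3],[0,0,0]]
    - [1,[0,0,-0.6],[0,0,0]]
    - [1,[0,0,-0.9],[0,0,0]]
    - [1,[0,0,-1],[0,0,0]]
    - [1,[0,0,-1],[0,0,0]]

```text
clock: 11.85
tool_pos: [0.5505, -0.1795, 0.0655]
orientation: [180.0, 0.0, -77.8]
force: [-0.2, 3.0, -3.4]
opening: 0.012
gripper_force: 30.0
```

Emit:
step_arm:
  rows:
    - [1,[0,0,-0.3],[0,0,0]]
    - [1,[0,0,-0.6],[0,0,0]]
    - [1,[0,0,-0.9],[0,0,0]]
    - [1,[0,0,-1],[0,0,0]]
    - [1,[0,0,-1],[0,0,0]]

```text
clock: 12.27
tool_pos: [0.5508, -0.18, 0.0648]
orientation: [180.0, -0.0, -77.8]
force: [-0.4, -0.0, -2.0]
opening: 0.012
gripper_force: 30.0
```

Emit:
step_arm:
  rows:
    - [1,[0,0,-0.2],[0,0,0]]
    - [1,[0,0,-0.4],[0,0,0]]
    - [1,[0,0,-0.6],[0,0,0]]
    - [1,[0,0,-0.6],[0,0,0]]
    - [1,[0,0,-0.6],[0,0,0]]

```text
clock: 12.68
tool_pos: [0.5511, -0.1799, 0.0645]
orientation: [-180.0, -0.0, -77.8]
force: [-0.3, -0.9, -0.8]
opening: 0.0117
gripper_force: 30.0
```

Emit:
step_arm:
  rows:
    - [1,[0,0,-0.2],[0,0,0]]
    - [1,[0,0,-0.4],[0,0,0]]
    - [1,[0,0,-0.6],[0,0,0]]
    - [1,[0,0,-0.6],[0,0,0]]
    - [1,[0,0,-0.6],[0,0,0]]

```text
clock: 13.1
tool_pos: [0.551, -0.1798, 0.0638]
orientation: [-180.0, 0.0, -77.8]
force: [-0.4, 0.2, -1.3]
opening: 0.0116
gripper_force: 30.0
```

Emit:
step_arm:
  rows:
    - [1,[0,0,-0.2],[0,0,0]]
    - [1,[0,0,-0.4],[0,0,0]]
    - [1,[0,0,-0.6],[0,0,0]]
    - [1,[0,0,-0.6],[0,0,0]]
    - [1,[0,0,-0.6],[0,0,0]]

```text
clock: 13.52
tool_pos: [0.551, -0.1798, 0.0633]
orientation: [-180.0, -0.0, -77.8]
force: [-0.9, 0.2, 0.3]
opening: 0.0118
gripper_force: 30.0
```

Emit:
step_arm:
  rows:
    - [1,[0,0,-0.2],[0,0,0]]
    - [1,[0,0,-0.4],[0,0,0]]
    - [1,[0,0,-0.6],[0,0,0]]
    - [1,[0,0,-0.6],[0,0,0]]
    - [1,[0,0,-0.6],[0,0,0]]

```text
clock: 13.93
tool_pos: [0.551, -0.1798, 0.0628]
orientation: [-180.0, -0.0, -77.8]
force: [-2.4, 0.8, 5.5]
opening: 0.0116
gripper_force: 30.0
```

Emit:
step_arm:
  rows:
    - [1,[0,0,-0.2],[0,0,0]]
    - [1,[0,0,-0.4],[0,0,0]]
    - [1,[0,0,-0.5],[0,0,0]]
    - [1,[0,0,-0.5],[0,0,0]]
    - [1,[0,0,-0.5],[0,0,0]]

```text
clock: 14.35
tool_pos: [0.551, -0.1798, 0.0626]
orientation: [-180.0, -0.0, -77.8]
force: [-3.4, 1.5, 8.0]
opening: 0.0116
gripper_force: 30.0
```

```bash
python3 - <<'E'
from h import *
o=ctrl.get_obs();im=ctrl.snapshot('wrist');s=ctrl.snapshot('side');print(o['force'],o['moment'],o['tool_pos'])
A=cv2.resize(im[60:200,175:345,::-1],None,fx=2.9,fy=2.9,interpolation=cv2.INTER_CUBIC)
A=np.clip(A.astype(float)*1.4,0,255).astype('uint8')
B=cv2.resize(s[200:300,220:295,::-1],None,fx=4,fy=4,interpolation=cv2.INTER_CUBIC)
C=np.zeros((410,800,3),'uint8');C[:A.shape[0],:A.shape[1]]=A;C[:400,500:800]=B
cv2.imwrite('pics/w5.png',C)
E
```

```text
[-3.36623927  1.52489971  8.00742866] [0.85953223 1.13219031 0.0311899 ] [ 0.55103515 -0.1798184   0.06264573]
```

View pics/w5.png

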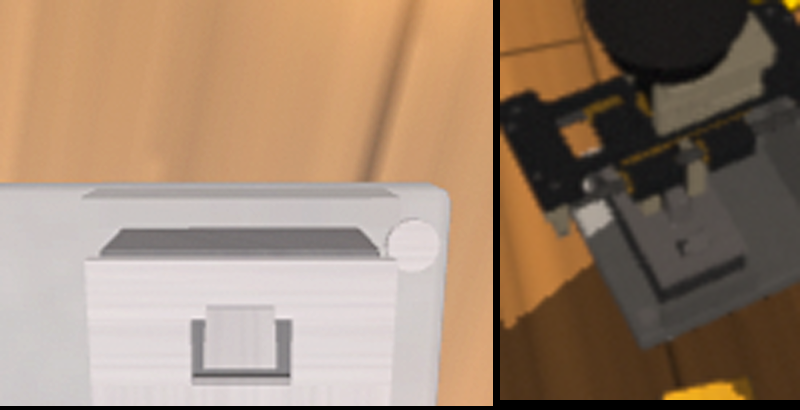

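Hook_b's catch (u 205–275, v 305–370) now overlaps the window's outer edge at v=320, so it has clicked. Hook_a is hidden, so I press on gently and watch the force.

Emit:
step_arm:
  rows:
    - [1,[0.2,-0.1,-0.2],[0,0,0]]
    - [1,[0.4,-0.2,-0.4],[0,0,0]]
    - [1,[0.5,-0.2,-0.5],[0,0,0]]
    - [1,[0.5,-0.2,-0.5],[0,0,0]]
    - [1,[0.5,-0.2,-0.5],[0,0,0]]

```text
clock: 14.87
tool_pos: [0.551, -0.1799, 0.0624]
orientation: [180.0, 0.0, -77.8]
force: [-5.6, 5.0, 12.1]
opening: 0.0117
gripper_force: 30.0
```

```bash
python3 - <<'E'
from h import *
o=ctrl.get_obs();print(o['force'],o['moment'],o['tool_pos'])
E
```

```text
[-5.62364345  5.02591226 12.13176494] [ 1.51670377  1.97104038 -0.01375253] [ 0.55102289 -0.17985136  0.06235316]
```

Emit:
step_arm:
  rows:
    - [1,[-0.5,0.3,-0.1],[0,0,0]]
    - [1,[-0.9,0.6,-0.2],[0,0,0]]
    - [1,[-0.9,0.6,-0.3],[0,0,0]]
    - [1,[-0.9,0.6,-0.4],[0,0,0]]
    - [1,[-0.9,0.6,-0.4],[0,0,0]]

```text
clock: 15.28
tool_pos: [0.551, -0.1798, 0.0624]
orientation: [-179.9, -0.1, -77.8]
force: [-4.5, -0.4, 11.8]
opening: 0.0117
gripper_force: 30.0
```

```bash
python3 - <<'E'
from h import *
o=ctrl.get_obs();print(o['force'],o['moment'],o['tool_pos'])
E
```

```text
[-4.45872219 -0.36421898 11.79022462] [0.34504284 1.32620369 0.00284468] [ 0.55102188 -0.17977212  0.06235961]
```

Emit:
step_arm:
  rows:
    - [1,[-0.3,0,-0.2],[0,0,0]]
    - [1,[-0.6,0,-0.4],[0,0,0]]
    - [1,[-0.8,0,-0.6],[0,0,0]]
    - [1,[-0.8,0,-0.7],[0,0,0]]
    - [1,[-0.8,0,-0.7],[0,0,0]]

```text
clock: 15.7
tool_pos: [0.551, -0.1798, 0.0622]
orientation: [-179.9, -0.1, -77.7]
force: [-2.7, 1.7, 14.2]
opening: 0.0121
gripper_force: 30.0
```

```bash
python3 - <<'E'
from h import *
o=ctrl.get_obs();print(o['force'],o['moment'],o['tool_pos'])
E
```

```text
[-2.70198407  1.6847211  14.19066441] [ 0.48141483  1.16081089 -0.02217051] [ 0.55101186 -0.17977836  0.06221387]
```

Emit:
step_arm:
  rows:
    - [1,[0,0,0.4],[0,0,0]]
    - [1,[0,0,0.8],[0,0,0]]
    - [1,[0,0,1.2],[0,0,0]]
    - [1,[0,0,1.5],[0,0,0]]
    - [1,[0,0,1.5],[0,0,0]]

```text
clock: 16.12
tool_pos: [0.551, -0.1798, 0.0628]
orientation: [-179.9, -0.1, -77.8]
force: [0.6, -1.0, 5.7]
opening: 0.0116
gripper_force: 30.0
```

Emit:
step_arm:
  rows:
    - [0.9,[0,0,0],[0,0,0]]
    - [0.7,[0,0,0],[0,0,0]]
    - [0.5,[0,0,0],[0,0,0]]
    - [0.5,[0,0,0],[0,0,0]]
    - [0.5,[0,0,0],[0,0,0]]

```text
clock: 16.53
tool_pos: [0.5494, -0.1794, 0.0615]
orientation: [180.0, 0.0, -77.8]
force: [0.3, 0.4, -0.1]
opening: 0.0336
gripper_force: 0.0
```

Emit:
step_arm:
  rows:
    - [0.5,[0,0,0],[0,0,0]]
    - [0.5,[0,0,0],[0,0,0]]
    - [0.5,[0,0,0],[0,0,0]]
    - [0.5,[0,0,0],[0,0,0]]
    - [0.5,[0,0,0],[0,0,0]]

```text
clock: 16.95
tool_pos: [0.5498, -0.1794, 0.0619]
orientation: [180.0, 0.0, -77.8]
force: [0.3, 0.5, 0.5]
opening: 0.0436
gripper_force: 0.0
```

Released. Now I raise the tool and back off along -tool x to look.

Emit:
step_arm:
  rows:
    - [0.5,[0,0,5],[0,0,0]]
    - [0.5,[0,0,25],[0,0,0]]
    - [0.5,[0,0,55],[0,0,0]]
    - [0.5,[0,0,90],[0,0,0]]
    - [0.5,[0,0,125],[0,0,0]]

```text
clock: 17.37
tool_pos: [0.5492, -0.1795, 0.1885]
orientation: [179.9, 0.0, -77.8]
force: [0.9, 0.7, 0.1]
opening: 0.0436
gripper_force: 0.0
```

Emit:
step_arm:
  rows:
    - [0.5,[-8,38,0],[0,0,0]]
    - [0.5,[-16,76,0],[0,0,0]]
    - [0.5,[-16,76,0],[0,0,0]]
    - [0.5,[-16,76,0],[0,0,0]]
    - [0.5,[-16,76,0],[0,0,0]]

```text
clock: 17.78
tool_pos: [0.5339, -0.1032, 0.1875]
orientation: [-180.0, -0.0, -77.7]
force: [0.0, -1.2, -0.6]
opening: 0.0437
gripper_force: 0.0
```

```bash
python3 - <<'E'
from h import *
import pickle
m=ctrl.camera_model('wrist');im=ctrl.snapshot('wrist');s=ctrl.snapshot('side');o=ctrl.get_obs()
pickle.dump((m,im,o),open('w6.pkl','wb'));print(o['tool_pos'],o['clock'])
A=cv2.resize(im[0:160,200:320,::-1],None,fx=3.7,fy=3.7,interpolation=cv2.INTER_CUBIC)
A=np.clip(A.astype(float)*1.4,0,255).astype('uint8')
B=cv2.resize(s[200:300,222:302,::-1],None,fx=4.3,fy=4.3,interpolation=cv2.INTER_CUBIC)
C=np.zeros((600,800,3),'uint8');C[:A.shape[0],:A.shape[1]]=A;C[:430,450:450+B.shape[1]]=B
cv2.imwrite('pics/w6.png',C)
E
```

```text
[ 0.53386478 -0.10401542  0.18696492] 17.8833
```

View pics/w6.png

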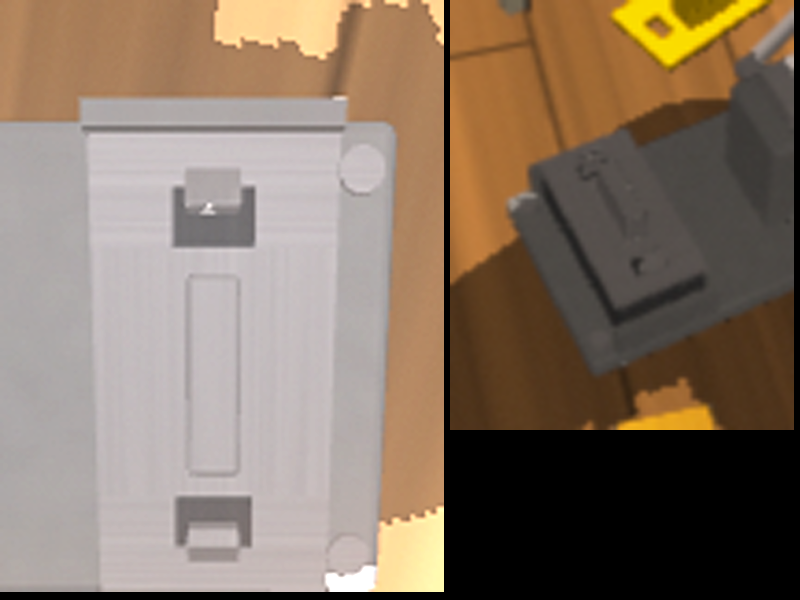

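Both hooks, at (212,188) and (213,540), reach outwards over the outer edges of the windows. The cover lies flat and square on the bed, and the gripper is clear.

```bash
python3 -c "
from plant import ctrl
print(ctrl.close_job())"
```

```text
the job is handed in; nothing more can be done
None
```

The steel cover is back on the setter's bed, square and flat with both hooks clicked over it in the final pictures; the highest press I read was about 14 N, the cover is released, and the job was handed in at about 18 s of the 43 s allowed.

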